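# Unload a re-glued phone from its press stack

## Robot

A 6-joint arm with a two-finger parallel gripper is mounted at the origin on the work surface. World frame = base frame: x ahead of the robot, y to its left, z up, the work surface at z = 0. Lengths are in m, angles in degrees, forces in N, time in s.
With the tool pointing down it reaches from about 0.4 to 0.825 m from the base axis. Payload 7 kg.
Tool frame: the origin (TCP) lies midway between the tips of the shut fingers; the grasp point (between the pads) lies 19 mm behind it; z points along the fingers, x is the direction in which the jaws open and shut, and the axes are right-handed (so a half turn about z gives the same grasp; the last joint's range is limited). The gripper opens to 88 mm and grips with 3 to 60 N. Pads are 19 mm wide; open, the fingers measure 130 mm over their backs; the gripper's body (78 mm by 193 mm) begins 47 mm behind the grasp point.
Start: joints at [81.538, 20.546, 0.682, 0, -70.136, -16.507], TCP at [0.285, 0.612, 0.227] pointing down, gripper open.
Joint ranges: [-176.03, 176.03], [-82.01, 121.73], [-58.28, 71.71], [-173.87, 95.51], [-174.79, -0.11], [-173.66, 173.66]. Speed limits (degrees/s): [136.94, 136.94, 172.46, 180, 180, 180].

## Interface

Orientations are given as [roll, pitch, yaw] about the fixed x, y, z axes, in that order (R = Rz(yaw) Ry(pitch) Rx(roll)).
In Python, from plant import * gives the robot as it stands. The module is installed in compiled form; this text tells all that it offers.
- The arm moves only by the shell command python3 -m pendant 'ROWS' [OPENING]. ROWS is JSON, a list that holds one entry, the list of rows, each a list of 6 numbers: the shift along the world's x, y, z in mm, then the turn, a rotation vector about the world's x, y, z in degrees. A call has 1 to 10 rows; each row is the pose to reach, as a shift and turn from the pose commanded when the call began; what a row does not reach only later rows make up. A row lasts 1/8 s, in which the tool goes at most 62.5 mm and 10.7 degrees, less where a joint would pass 70% of its speed; a pose out of reach is approached as far as the arm can. A call with a gripper value outside its range is refused whole. OPENING is the closure, from -1 (fully open) to 1 (shut), set as the call begins (- or left out, the last holds). The fingers move at their own pace and stop on an object; the grip force is fixed at half the most. Time passes only in rows, so rows that repeat a pose let the fingers close. It gives the time, the measured TCP pose, the force and the opening at its end, in the units of the state.
- get_obs(): the state, without advancing time (a new reading comes with each control period).
- snapshot(name): name is "scene" or "top" or "wrist"; returns a dict with "pixels" (420x560x3 uint8, red, green, blue), "depth" (420x560 float32, m along the optical axis (not along the pixel's ray), 0 where there is no reading), "fx", "fy", "cx", "cy" (pixels), "pose" (4x4, takes a point from camera to world coordinates); the wrist camera has in their place "tool_from_camera" (4x4, takes a point from camera to tool coordinates, whose origin is the TCP and whose axes are the tool frame's). Camera axes: x right, y down, z forward; pixel columns grow to the right and rows downward; lengths in m; the calibration is good to about 2 mm. A picture is of the moment at which its call begins: read the wrist's pose just before it.
- close_job(): hands the job in, once; it reports no verdict.
The state is a dict: "clock": time; "joint_pos": joint angles; "qvel": joint speeds; "tau": joint torques, N m; "tool_pos": TCP position; "orientation": TCP orientation; "force": force on the tool from outside, world axes, zero at the start; "moment": the same for the moment, N m; "opening": finger opening in m.
Only numpy, scipy, OpenCV 4.12 (cv2) and the standard library are available. Lean on these libraries where they do the work, as an engineer would, in place of code of your own. Each camera call takes 0.05 s, during which the arm holds its last target. There are 200 camera calls.

## Task

The glue under the phone's new screen has set: take the press stack on the turquoise machine apart from the top down. Stand both weights, each in the wooden block bored for it, then lay the pressing board flat in the blue tray, and last lay the phone, screen up and centred, in the steel phone holder, resting on both jaws between their end lips. Keep the phone level, lower each thing into place without dropping it, and leave the coffee cup and the glue bottle alone.

Things in the scene. Friction and masses are not known exactly. Their poses are not given: they have to be found in the camera images.
- steel_weight: Large press weight: plain upright cylinder of grey steel, diameter 46, height 40, about 500 g. Origin: centre of its underside, z up the axis. It stands on one end of the pressing board (which end varies), 36 from the board's centre; grip it from above across the board's width, where nothing is in the way.
- brass_weight: Small press weight: plain upright cylinder of yellow brass, diameter 28, height 44, about 230 g. Origin: centre of its underside, z up the axis. It stands on the other end of the pressing board, 36 from the board's centre.
- board: Pressing board: flat pale plywood board, 58 (x) by 120 (y) by 10 thick, felt under it, about 120 g, with a black upright bar grip at the centre of its top: 14 wide (x), 22 long (y), standing 26 above the top, its top 36 above the origin. Origin: centre of the underside, y along the length, z up. It lies on the phone.
- phone: Phone: black screen on top, aluminium rim, 68 (x) by 146 (y) by 9 thick, about 180 g. Origin: centre of the underside, y along the length, z out of the screen (up). It lies under the pressing board, edges showing all round, on the flat aluminium top (112 by 182, at height 64) of the fixed turquoise machine (130 by 195). Grip it across its 68 width, fingertips just above that top.
- steel_seat: Dark wooden block 80 by 80 by 22 high, fixed, with a round flat-bottomed bore in its top, diameter 62, depth 12, green felt in it (bore floor 10 above the origin): the place of the steel weight. Origin: centre of the underside, on the bore's axis.
- brass_seat: Smaller dark wooden block 62 by 62 by 22 high, fixed, with a round flat-bottomed bore in its top, diameter 44, depth 12, red felt in it (bore floor 10 above the origin): the place of the brass weight. Origin: centre of the underside, on the bore's axis.
- tray: Shallow blue silicone tray, fixed, outside 88 (x) by 150 (y) by 9 high, inside 78 by 140, its floor 3 above the origin: the place of the pressing board. Origin: centre of the underside, y along the length, z up.
- holder: Phone holder, fixed: dark steel base 80 (x) by 200 (y), two rods along y, two grey jaws 60 wide (x) with rubber ledges 30 above the origin (58 to 82 from the centre along y, each way); outside them end lips rise to 38, 164 apart: the phone lies along y between them, 9 to spare at each end. Beside the phone fingers meet nothing down to 18. Origin: centre of the underside, y along the length, z up.
- coffee_cup: Bystander: white and black paper coffee cup with black lid, diameter 80, 94 high, loose. Origin: centre of the underside. Leave alone.
- glue_bottle: Bystander: small white dropper bottle with a red tip, diameter 40, 94 high, loose. Origin: centre of the underside. Leave alone.
There are look-alikes about, which are no part of the job. Of the things that look like the phone, the middle-sized one is meant.

How it is judged:
By the outcome, as a careful person would: the job done as asked, in the order asked, and still so for the second after the job is handed in, with the robot touching nothing.
It also fails if it takes over 125 s, if anything falls off the work surface, if the arm or the gripper's body presses on something with over 40 N, if the wrist force passes 120 N, or if a joint passes its speed limit or range.

## Working session

There is one attempt and no reset: what is moved stays moved. The work goes in short steps, Python scripts to look and compute and a shell command to move; the robot and the scene stay as the last step left them, time stands still between calls to the robot, and variables do not carry over. Pictures are saved under pics/ and viewed, about 12 in all and at most 16, crops included, and the job is handed in when it is done.

```bash
mkdir -p pics
cat > h.py <<'E'
from plant import *
import numpy as np, cv2
from scipy.spatial.transform import Rotation as R
def shot(name,fn):
    o=get_obs(); s=snapshot(name)
    if name=="wrist":
        T=np.eye(4); T[:3,:3]=R.from_euler('xyz',o['orientation'],degrees=True).as_matrix(); T[:3,3]=o['tool_pos']
        s['pose']=T@s['tool_from_camera']
    cv2.imwrite(f'pics/{fn}.png',s['pixels'][:,:,::-1]); np.savez(f'pics/{fn}.npz',**s); return s
def load(fn): return np.load(f'pics/{fn}.npz')
def world(s):
    d=s['depth']; v,u=np.mgrid[:420,:560]
    P=np.stack([(u-s['cx'])/s['fx']*d,(v-s['cy'])/s['fy']*d,d,np.ones_like(d)],-1)
    W=(P@s['pose'].T)[...,:3]; W[d==0]=np.nan; return W
def pix2z(s,u,v,z):
    r=s['pose'][:3,:3]@np.array([(u-s['cx'])/s['fx'],(v-s['cy'])/s['fy'],1]); c=s['pose'][:3,3]
    return c+r*(z-c[2])/r[2]
E
python3 - <<'E'
from h import *
print(get_obs())
for n in("scene","top"): s=shot(n,n+"0"); print(s['pose'].round(3).tolist(),s['fx'])
E
```

```text
{'clock': 0.0, 'joint_pos': array([ 8.15364480e+01,  2.05932137e+01,  6.34443289e-01, -2.02252864e-02,
       -7.01358970e+01, -1.65085076e+01]), 'qvel': array([ 0.0695117 , -0.12980455,  0.02874604,  0.0655257 , -0.02376495,
       -0.04425363]), 'tau': array([-3.92526545e-04, -5.82717705e+01,  2.93058264e+01,  6.99741304e+00,
        6.99909084e-03, -1.47222440e-04]), 'tool_pos': array([0.28476987, 0.61145544, 0.22560737]), 'orientation': array([-1.79991326e+02, -9.61681248e-02, -1.14978955e+02]), 'force': array([-0.50631526, -0.50597102,  0.88735987]), 'moment': array([ 0.00023703, -0.02504197, -0.015023  ]), 'opening': 0.08771899061845838}
[[-0.883, 0.287, -0.371, 0.858], [0.469, 0.509, -0.722, 0.728], [-0.018, -0.811, -0.584, 0.662], [0.0, 0.0, 0.0, 1.0]] 433.80987695531684
[[0.002, -0.996, 0.085, 0.364], [-1.0, -0.002, 0.003, -0.004], [-0.003, -0.085, -0.996, 1.034], [0.0, 0.0, 0.0, 1.0]] 420.7049790429409
```

View pics/scene0.png

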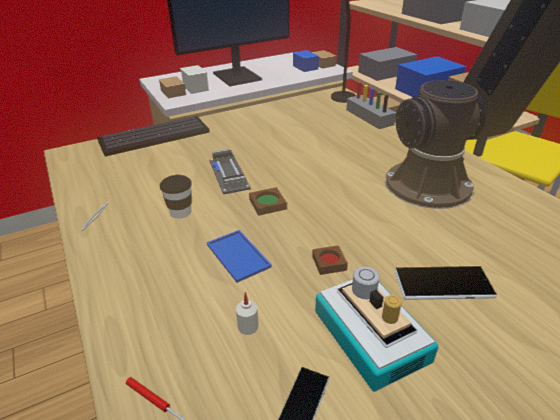

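View pics/top0.png

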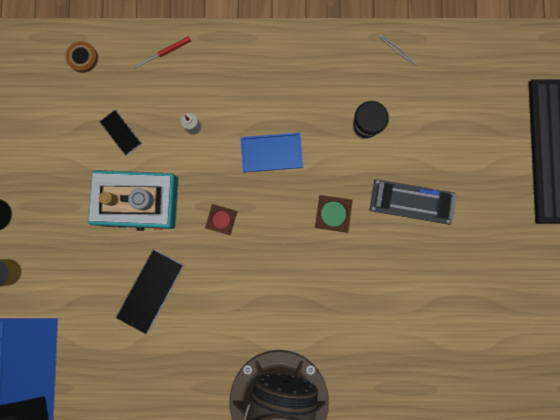

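The scene and top views show these phone look-alikes in the top picture: a small one at (120,132), a large one at (150,292), and one under the board on the machine at (133,200). The last is the middle-sized one and the right one. Steel weight is at (140,198), brass at (107,198), seats at green (334,214) and red (221,219), tray (272,153), holder (413,201), cup (371,118), bottle (190,122). Next I'll measure them and check a close crop.

Run:
```python
from h import *
s=load('top0'); W=world(s); 
def rect(m,name):
    # metric rectangle around mask of world points
    p=W[m][:,:2].astype(np.float32); r=cv2.minAreaRect(p*1000); print(name,np.round(r[0]),np.round(r[1]),round(r[2],1),'z',np.nanmedian(W[m][:,2]).round(4),m.sum())
v,u=np.mgrid[:420,:560]
def box(a,b,c,d): return (u>=a)&(u<c)&(v>=b)&(v<d)&np.isfinite(W[...,2])
Z=W[...,2]
print('table',np.nanmedian(Z[300:400,380:500]))
rect(box(80,160,185,240)&(Z>.06)&(Z<.067),'machtop')
rect(box(80,160,185,240)&(Z>.0785)&(Z<.09),'board')
rect(box(80,160,185,240)&(Z>.1),'weights')
rect(box(115,180,165,220)&(Z>.12)&(Z<.13),'steel')
rect(box(95,180,119,220)&(Z>.12),'brass')
rect(box(200,195,245,240)&(Z>.015),'brass_seat')
rect(box(308,185,360,240)&(Z>.015),'steel_seat')
hsv=cv2.cvtColor(s['pixels'],cv2.COLOR_RGB2HSV); H,S,V=cv2.split(hsv)
rect(box(225,125,315,180)&(H>105)&(H<130)&(S>120),'tray')
rect(box(360,170,470,235)&(Z>.006),'holder')
rect(box(360,170,470,235)&(Z>.033),'lips')
rect(box(345,95,395,140)&(Z>.08),'cup'); rect(box(175,105,205,140)&(Z>.05),'glue')
rect(box(95,100,145,160)&(V<60),'smallphone'); rect(box(110,245,190,340)&(V<60),'bigphone')
rect(box(200,195,245,240)&((H<8)|(H>172))&(S>150)&(V>90),'redfelt')
rect(box(308,185,360,240)&(H>50)&(H<90)&(S>80),'greenfelt')
im=s['pixels'][:,:,::-1]
a=cv2.resize(im[155:240,75:190],None,fx=5,fy=5,interpolation=cv2.INTER_CUBIC)
cv2.imwrite('pics/c1.png',a)
```

```text
table 0.0013183968477344932
machtop [475. 345.] [188. 125.] 88.3 z 0.0647 1701
board [471. 337.] [132.  61.] 89.6 z 0.0841 695
weights [464. 336.] [ 45. 108.] 7.0 z 0.1239 647
steel [469. 305.] [44. 44.] 89.4 z 0.1241 343
brass [469. 378.] [28. 24.] 88.9 z 0.1279 137
brass_seat [430. 141.] [63. 62.] 74.2 z 0.0232 427
steel_seat [ 444. -132.] [80. 80.] 81.7 z 0.0232 637
tray [597.  20.] [ 88. 147.] 4.8 z 0.0049 2050
holder [ 474. -337.] [269. 152.] 80.8 z 0.0124 2694
lips [ 474. -327.] [185.  59.] 80.5 z 0.0379 351
cup [ 659. -211.] [78. 77.] 89.8 z 0.0949 934
glue [663. 215.] [38. 37.] 89.0 z 0.0574 217
smallphone [646. 397.] [108.  48.] 38.1 z 0.0084 787
bigphone [256. 311.] [ 82. 181.] 62.3 z 0.0128 2543
redfelt [430. 146.] [34. 34.] 44.9 z 0.0117 60
greenfelt [ 444. -133.] [57. 56.] 89.1 z 0.012 466
```

View pics/c1.png

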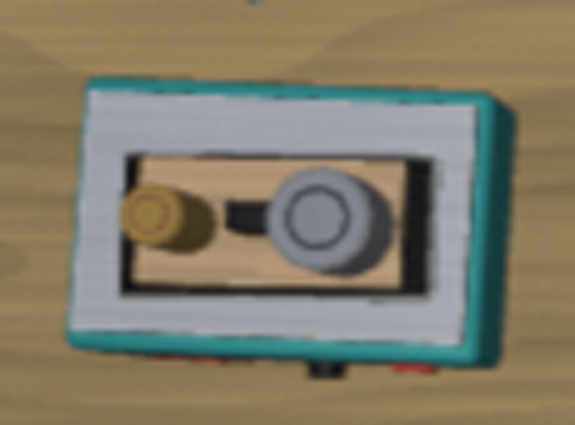

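The crop shows the steel weight at crop pixel (318,217), brass at (152,213), and black phone edge all round the board: this is the right stack, with yaw about 0. I'm moving above it.

```bash
python3 -m pendant '[[[23,-35,5,0,0,-7.5],[46,-72,10,0,0,-16],[69,-108,15,0,0,-24],[92,-145,20,0,0,-32],[115,-182,25,0,0,-40],[138,-219,30,0,0,-48],[161,-255,33,0,0,-57],[184,-292,33,0,0,-65],[184,-292,33,0,0,-65],[184,-292,33,0,0,-65]]]'
python3 - <<'E'
from h import *
o=get_obs(); print(o['tool_pos'],o['orientation'],o['joint_pos'])
s=shot('wrist','w1'); print(s['pose'].round(3).tolist())
E
```

```text
clock: 1.35
tool_pos: [0.4689, 0.3197, 0.2593]
orientation: [-180.0, -0.0, -180.0]
force: [-0.5, -0.1, 0.2]
opening: 0.0876
[0.46886853 0.31974657 0.25931328] [-1.79991024e+02 -2.28562948e-02 -1.79958167e+02] [ 5.40356634e+01  9.31814237e+00 -1.02225401e+01 -1.40187866e-02
 -7.04800157e+01 -5.39891416e+01]
[[-1.0, -0.0, 0.001, 0.468], [-0.0, 0.965, 0.264, 0.248], [-0.001, 0.264, -0.965, 0.416], [0.0, 0.0, 0.0, 1.0]]
```

View pics/w1.png

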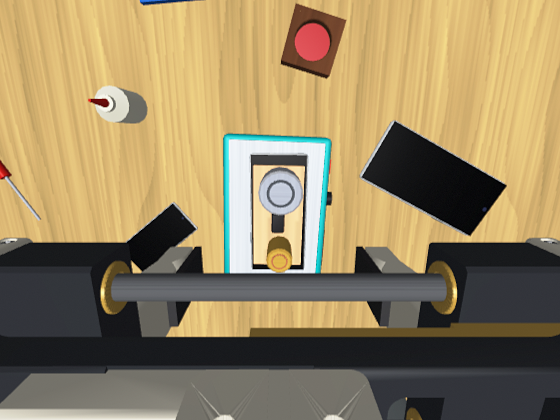

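The wrist view shows steel at (280,191), brass at (279,258), the board between columns 251 and 307, and the seats and bottle well clear.

Run:
```python
from h import *
s=load('w1'); W=world(s); Z=W[...,2]
v,u=np.mgrid[:420,:560]
def box(a,b,c,d): return (u>=a)&(u<c)&(v>=b)&(v<d)&np.isfinite(Z)
def rect(m,name):
    r=cv2.minAreaRect(W[m][:,:2].astype(np.float32)*1000); print(name,np.round(r[0]),np.round(r[1]),round(r[2],1),'z',np.nanmedian(Z[m]).round(4),m.sum())
rect(box(240,150,320,230)&(Z>.12),'steel'); rect(box(260,235,300,272)&(Z>.122),'brass')
rect(box(270,205,290,240)&(Z>.104)&(Z<.114),'grip')
rect(box(240,150,320,270)&(Z>.0795)&(Z<.087),'board')
rect(box(225,130,330,270)&(Z>.058)&(Z<.068),'mach')
rect(box(270,0,350,80)&(Z>.017)&(Z<.03),'brass_seat')
rect(box(225,130,330,270)&(Z>.069)&(Z<.079),'phone')
for a in [(280,191),(279,261)]: print(pix2z(s,*a,.1245))
```

```text
steel [467. 306.] [44. 45.] 14.9 z 0.122 1512
brass [468. 377.] [27. 26.] 0.7 z 0.1259 492
grip [469. 342.] [22. 13.] 89.8 z 0.1077 226
board [469. 342.] [120.  58.] 88.7 z 0.0818 2420
mach [474. 338.] [164. 117.] 87.6 z 0.0629 5241
brass_seat [428. 141.] [63. 62.] 74.0 z 0.021 1943
phone [469. 341.] [144.  67.] 89.4 z 0.0719 1379
[0.4669716  0.30265723 0.1245    ]
[0.46790771 0.37803356 0.1245    ]
```

```bash
python3 -m pendant '[[[-1.5,-14,-20,0,0,0],[-1.5,-14,-55,0,0,0],[-1.5,-14,-90,0,0,0],[-1.5,-14,-115,0,0,0],[-1.5,-14,-135,0,0,0],[-1.5,-14,-150,0,0,0],[-1.5,-14,-158,0,0,0],[-1.5,-14,-162,0,0,0],[-1.5,-14,-162,0,0,0]]]'
python3 -m pendant '[[[0,0,0,0,0,0],[0,0,0,0,0,0],[0,0,0,0,0,0],[0,0,0,0,0,0],[0,0,0,0,0,0],[0,0,0,0,0,0]]]' 1
```

```text
clock: 2.52
tool_pos: [0.4676, 0.3061, 0.0978]
orientation: [180.0, 0.0, -180.0]
force: [-0.2, -0.5, 0.3]
opening: 0.0875
clock: 3.28
tool_pos: [0.4674, 0.3059, 0.0976]
orientation: [-180.0, -0.0, -180.0]
force: [-0.9, -0.6, 1.0]
opening: 0.045
```

```bash
python3 -m pendant '[[[0,0,10,0,0,0],[0,0,30,0,0,0],[0,0,60,0,0,0],[0,-15,85,0,0,0],[-2,-45,105,0,0,0],[-5,-85,110,0,0,0],[-8,-130,110,0,0,0],[-11,-175,110,0,0,0],[-15,-220,110,0,0,0],[-18,-260,110,0,0,0]]]'
python3 -m pendant '[[[-2,-35,0,0,0,0],[-4,-65,0,0,0,0],[-5,-82,0,0,0,0],[-5,-86,0,0,0,0],[-5,-86,0,0,0,0]]]'
python3 - <<'E'
from h import *
s=shot('wrist','w2')
E
```

```text
clock: 4.53
tool_pos: [0.4485, 0.0442, 0.2076]
orientation: [180.0, -0.0, -180.0]
force: [0.8, 0.1, -5.4]
opening: 0.0459
clock: 5.15
tool_pos: [0.4443, -0.0401, 0.2076]
orientation: [180.0, -0.0, 180.0]
force: [-1.0, -1.3, -5.0]
opening: 0.0454
```

View pics/w2.png

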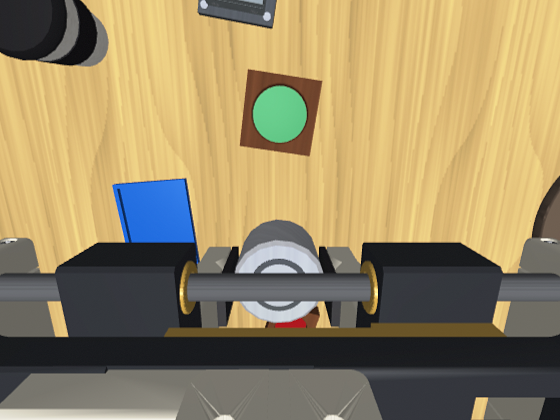

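The weight is held upright at (279,270), and the green bore is at (280,114).

```bash
cat >> h.py <<'E'
def boxm(W,a,b,c,d):
    v,u=np.mgrid[:420,:560]; return (u>=a)&(u<c)&(v>=b)&(v<d)&np.isfinite(W[...,2])
def rect(W,m,name):
    r=cv2.minAreaRect(W[m][:,:2].astype(np.float32)*1000); print(name,np.round(r[0],1),np.round(r[1]),round(r[2],1),'z',np.nanmedian(W[m][:,2]).round(4),m.sum())
E
python3 - <<'E'
from h import *
s=load('w2'); W=world(s); Z=W[...,2]
H,S,V=cv2.split(cv2.cvtColor(s['pixels'],cv2.COLOR_RGB2HSV))
rect(W,boxm(W,230,60,335,165)&(Z>.016)&(Z<.03),'seat')
m=boxm(W,230,60,335,165)&(H>50)&(H<90)&(S>80); rect(W,m,'felt')
E
```

```text
seat [ 442.7 -132.8] [80. 80.] 81.7 z 0.0209 3072
felt [ 442.7 -133.1] [61. 60.] 88.8 z 0.0094 2425
```

```bash
python3 -m pendant '[[[-1,-40,-20,0,0,0],[-1.5,-80,-50,0,0,0],[-1.5,-93,-90,0,0,0],[-1.5,-93,-125,0,0,0],[-1.5,-93,-150,0,0,0],[-1.5,-93,-165,0,0,0],[-1.5,-93,-173,0,0,0],[-1.5,-93,-178,0,0,0],[-1.5,-93,-181,0,0,0],[-1.5,-93,-181,0,0,0]]]'
python3 -m pendant '[[[0,0,-0.5,0,0,0],[0,0,-1,0,0,0],[0,0,-1.5,0,0,0],[0,0,-1.5,0,0,0]]]'
```

```text
clock: 6.45
tool_pos: [0.4432, -0.1331, 0.0268]
orientation: [180.0, 0.0, -180.0]
force: [-0.4, -0.6, -4.8]
opening: 0.0454
clock: 6.95
tool_pos: [0.4429, -0.1332, 0.0251]
orientation: [-180.0, -0.0, -180.0]
force: [0.0, -0.0, -4.3]
opening: 0.0451
```

```bash
python3 -m pendant '[[[0,0,-0.5,0,0,0],[0,0,-1,0,0,0],[0,0,-1,0,0,0]]]'
```

```text
clock: 7.32
tool_pos: [0.443, -0.1331, 0.0246]
orientation: [-180.0, 0.0, -180.0]
force: [-2.8, 2.0, 5.8]
opening: 0.0457
```

```bash
python3 -m pendant '[[[0,0,0.5,0,0,0],[0,0,0.5,0,0,0],[0,0,0.5,0,0,0],[0,0,0.5,0,0,0],[0,0,10,0,0,0],[0,0,40,0,0,0],[0,0,90,0,0,0],[0,0,140,0,0,0],[0,30,175,0,0,0],[0,80,190,0,0,0]]]' -1
python3 -m pendant '[[[3,55,0,0,0,0],[6,110,0,0,0,0],[9,165,0,0,0,0],[12,220,0,0,0,0],[15,275,0,0,0,0],[18,330,0,0,0,0],[21,380,0,0,0,0],[25,415,0,0,0,0],[25,430,0,0,0,0],[25,430,0,0,0,0]]]'
python3 - <<'E'
from h import *
s=shot('top','t1');W=world(s);Z=W[...,2]
rect(W,boxm(W,308,185,360,240)&(Z>.04),'steel in seat'); rect(W,boxm(W,95,180,119,220)&(Z>.12),'brass')
im=s['pixels'][:,:,::-1]
cv2.imwrite('pics/t1c.png',cv2.resize(im[130:250,80:370],None,fx=2.7,fy=2.7))
E
```

```text
clock: 8.57
tool_pos: [0.4437, -0.0529, 0.2172]
orientation: [180.0, 0.2, 179.9]
force: [1.2, -0.1, -0.2]
opening: 0.0877
clock: 9.82
tool_pos: [0.4677, 0.3771, 0.214]
orientation: [-180.0, -0.0, -179.9]
force: [0.6, -0.7, -0.4]
opening: 0.0876
steel in seat [ 443.8 -131.9] [45. 44.] 45.9 z 0.0512 303
brass [468.9 377.6] [27. 24.] 87.5 z 0.1276 139
```

View pics/t1c.png

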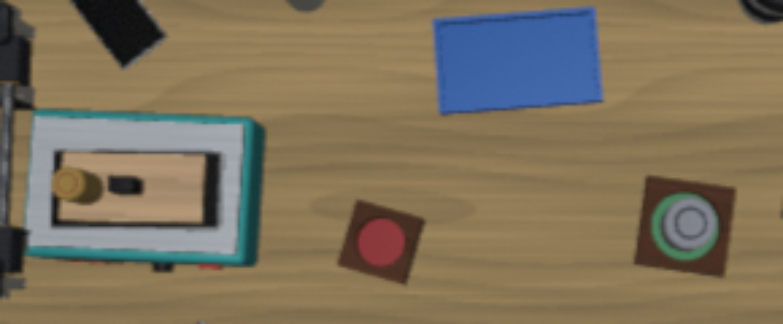

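The steel weight stands upright and centred in its green bore at (690,225). Next is the brass.

```bash
python3 -m pendant '[[[0,0.5,-15,0,0,0],[0,0.5,-45,0,0,0],[0,0.5,-75,0,0,0],[0,0.5,-95,0,0,0],[0,0.5,-107,0,0,0],[0,0.5,-113,0,0,0],[0,0.5,-115,0,0,0],[0,0.5,-115,0,0,0]]]'
python3 -m pendant '[[[0,0,0,0,0,0],[0,0,0,0,0,0],[0,0,0,0,0,0],[0,0,0,0,0,0],[0,0,0,0,0,0],[0,0,0,0,0,0],[0,0,0,0,0,0],[0,0,0,0,0,0]]]' 1
python3 -m pendant '[[[0,0,10,0,0,0],[0,0,30,0,0,0],[0,0,60,0,0,0],[0,-15,80,0,0,0],[-5,-45,85,0,0,0],[-15,-85,85,0,0,0],[-25,-115,85,0,0,0],[-34,-140,85,0,0,0],[-38,-146,85,0,0,0],[-38,-146,85,0,0,0]]]'
python3 - <<'E'
from h import *
s=shot('wrist','w3'); W=world(s); Z=W[...,2]
H,S,V=cv2.split(cv2.cvtColor(s['pixels'],cv2.COLOR_RGB2HSV))
rect(W,boxm(W,200,40,360,200)&(Z>.017)&(Z<.03),'seat')
rect(W,boxm(W,200,40,360,200)&((H<8)|(H>172))&(S>110)&(V>120),'felt')
E
```

```text
clock: 10.88
tool_pos: [0.4682, 0.3776, 0.0996]
orientation: [180.0, 0.0, -180.0]
force: [0.5, -0.5, 0.2]
opening: 0.088
clock: 11.88
tool_pos: [0.468, 0.3774, 0.099]
orientation: [-180.0, 0.0, -180.0]
force: [0.7, -0.2, 0.8]
opening: 0.0272
clock: 13.12
tool_pos: [0.4299, 0.2311, 0.1845]
orientation: [180.0, 0.0, -180.0]
force: [-0.8, -0.2, -2.3]
opening: 0.027
seat [427.8 140.8] [62. 62.] 74.0 z 0.0209 2387
felt [428.  140.1] [43. 43.] 0.0 z 0.0094 1424
```

View pics/w3.png

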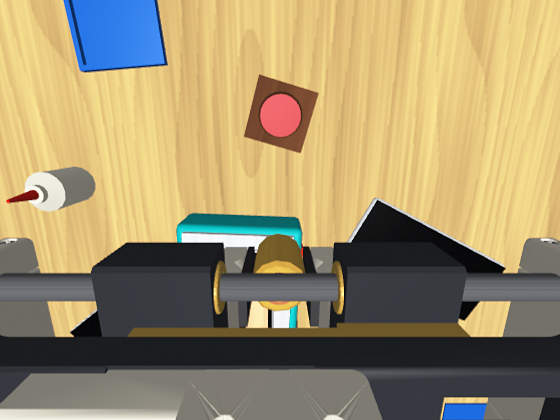

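The brass hangs upright at (280,265), and the red bore is at (281,115).

```bash
python3 -m pendant '[[[-1,-40,-10,0,0,0],[-1.7,-75,-30,0,0,0],[-1.7,-91,-60,0,0,0],[-1.7,-91,-95,0,0,0],[-1.7,-91,-125,0,0,0],[-1.7,-91,-142,0,0,0],[-1.7,-91,-150,0,0,0],[-1.7,-91,-154,0,0,0],[-1.7,-91,-156.5,0,0,0],[-1.7,-91,-156.5,0,0,0]]]'
python3 -m pendant '[[[0,0,-0.5,0,0,0],[0,0,-1,0,0,0],[0,0,-1.5,0,0,0],[0,0,-2,0,0,0],[0,0,-2,0,0,0]]]'
```

```text
clock: 14.42
tool_pos: [0.4285, 0.1407, 0.0279]
orientation: [180.0, 0.0, -180.0]
force: [-0.6, 0.2, -2.9]
opening: 0.0273
clock: 15.05
tool_pos: [0.4283, 0.1404, 0.026]
orientation: [180.0, 0.0, -180.0]
force: [-1.3, 0.1, 5.5]
opening: 0.0272
```

```bash
python3 -m pendant '[[[0,0,0.5,0,0,0],[0,0,0.5,0,0,0],[0,0,0.5,0,0,0],[0,0,0.5,0,0,0],[0,0,10,0,0,0],[0,0,40,0,0,0],[0,0,90,0,0,0],[0,0,140,0,0,0],[10,45,180,0,0,0],[20,95,190,0,0,0]]]' -1
python3 -m pendant '[[[5,45,5,0,0,0],[10,90,10,0,0,0],[15,130,14,0,0,0],[20,170,14,0,0,0],[21,185,14,0,0,0],[21,185,14,0,0,0]]]'
python3 - <<'E'
from h import *
s=shot('wrist','w4');W=world(s);Z=W[...,2]
print(get_obs()['tool_pos'])
B=boxm(W,200,100,360,270)
rect(W,B&(Z>.1)&(Z<.112),'grip');rect(W,B&(Z>.0785)&(Z<.087),'board')
rect(W,B&(Z>.069)&(Z<.0775),'phone');rect(W,boxm(W,200,0,380,110)&(Z>.035)&(Z<.07),'brass in seat')
s=shot('top','t2');W=world(s);Z=W[...,2]
rect(W,boxm(W,200,190,245,240)&(Z>.045),'brass top')
rect(W,boxm(W,200,190,245,240)&(Z>.017)&(Z<.03),'seat top')
E
```

```text
clock: 16.3
tool_pos: [0.4496, 0.237, 0.2201]
orientation: [179.7, 0.3, 180.0]
force: [0.8, 0.6, -1.8]
opening: 0.0877
clock: 17.05
tool_pos: [0.4689, 0.4207, 0.2294]
orientation: [-180.0, -0.0, -179.9]
force: [-0.1, 0.6, 0.5]
opening: 0.0871
[0.46894686 0.41991842 0.22951752]
grip [469.5 342. ] [14. 21.] 0.1 z 0.1078 392
board [469.6 359.4] [85. 58.] 89.3 z 0.0819 4656
phone [469.4 365.2] [99. 68.] 89.5 z 0.072 1168
brass in seat [468.3 286.6] [ 77. 137.] 89.3 z 0.0627 5673
brass top [428.7 141. ] [26. 26.] 88.7 z 0.0553 114
seat top [429.7 140.9] [63. 62.] 74.2 z 0.0231 423
```

View pics/w4.png

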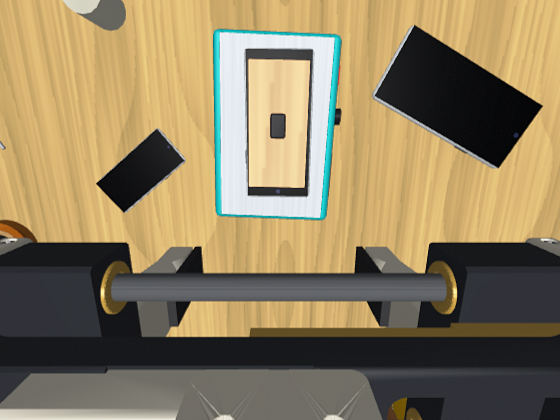

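The brass stands in its seat (x,y 429,141). The board grip shows at (278,125), still centred. Now I'll grip and lift the board.

```bash
python3 -m pendant '[[[0,-40,-15,0,0,0],[0.2,-70,-40,0,0,0],[0.2,-78.5,-70,0,0,0],[0.2,-78.5,-100,0,0,0],[0.2,-78.5,-122,0,0,0],[0.2,-78.5,-135,0,0,0],[0.2,-78.5,-141,0,0,0],[0.2,-78.5,-143,0,0,0],[0.2,-78.5,-143,0,0,0]]]'
python3 -m pendant '[[[0,0,0,0,0,0],[0,0,0,0,0,0],[0,0,0,0,0,0],[0,0,0,0,0,0],[0,0,0,0,0,0],[0,0,0,0,0,0],[0,0,0,0,0,0],[0,0,0,0,0,0],[0,0,0,0,0,0]]]' 1
python3 -m pendant '[[[0,0,3,0,0,0],[0,0,10,0,0,0],[0,0,25,0,0,0],[0,0,50,0,0,0],[0,0,80,0,0,0],[0,-10,110,0,0,0],[5,-40,123,0,0,0],[15,-75,123,0,0,0],[25,-95,123,0,0,0],[25,-100,123,0,0,0]]]'
```

```text
clock: 18.27
tool_pos: [0.4697, 0.3421, 0.0871]
orientation: [180.0, 0.0, -180.0]
force: [0.2, 0.5, 0.1]
opening: 0.0877
clock: 19.4
tool_pos: [0.4695, 0.3419, 0.0866]
orientation: [180.0, 0.0, -180.0]
force: [0.3, -0.2, 0.2]
opening: 0.0136
clock: 20.65
tool_pos: [0.4949, 0.2409, 0.2108]
orientation: [179.9, 0.1, 179.9]
force: [0.1, -0.0, -1.6]
opening: 0.0137
```

```bash
python3 -m pendant '[[[25,-30,0,0,0,0],[50,-60,0,0,0,0],[75,-85,0,0,0,0],[95,-100,0,0,0,0],[102,-106,0,0,0,0],[102,-106,0,0,0,0],[102,-106,0,0,0,0]]]'
python3 - <<'E'
from h import *
s=shot('wrist','w5'); W=world(s); Z=W[...,2]; print(get_obs()['tool_pos'])
H,S,V=cv2.split(cv2.cvtColor(s['pixels'],cv2.COLOR_RGB2HSV))
m=boxm(W,0,0,560,240)&(H>102)&(H<125)&(S>120)
n,l,st,_=cv2.connectedComponentsWithStats(m.astype(np.uint8)); k=1+st[1:,4].argmax(); print(st[k])
rect(W,l==k,'tray')
rect(W,(l==k)&(Z>.006)&(Z<.012),'rim')
rect(W,boxm(W,0,0,560,320)&(Z>.19)&(Z<.25),'board?')
E
```

```text
clock: 21.52
tool_pos: [0.5959, 0.1365, 0.2098]
orientation: [180.0, 0.0, -179.9]
force: [-0.8, 0.3, -0.8]
opening: 0.0139
[0.59590034 0.13661282 0.20983418]
[  232    12    88   145 10976]
tray [596.   18.4] [ 88. 150.] 4.4 z 0.0023 10976
rim [596.   18.4] [ 88. 150.] 4.4 z 0.008 1743
board? [595.3 126.7] [100.  58.] 89.9 z 0.2052 11465
```

View pics/w5.png

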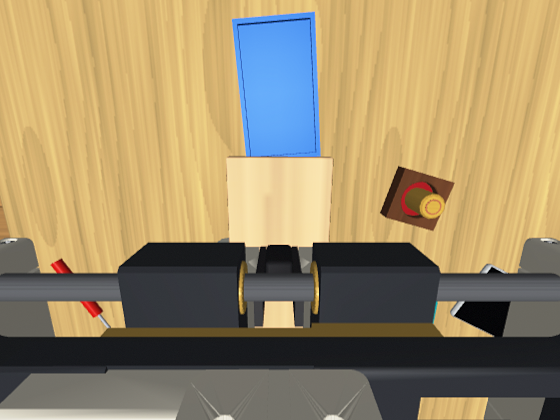

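The tray is free at (280,85), the board is level in the grip at (280,200), and the brass stands in its red bore at (425,203). I'll lower with a +4.5° turn.

```bash
python3 -m pendant '[[[0,-35,-5,0,0,1],[0,-70,-25,0,0,2],[-0.5,-100,-55,0,0,3.5],[-0.5,-117.5,-95,0,0,4.5],[-0.5,-117.5,-130,0,0,4.5],[-0.5,-117.5,-160,0,0,4.5],[-0.5,-117.5,-177,0,0,4.5],[-0.5,-117.5,-185,0,0,4.5],[-0.5,-117.5,-189,0,0,4.5],[-0.5,-117.5,-190,0,0,4.5]]]'
python3 -m pendant '[[[0,0,-0.5,0,0,0],[0,0,-1,0,0,0],[0,0,-1.5,0,0,0],[0,0,-2,0,0,0],[0,0,-2.5,0,0,0],[0,0,-2.5,0,0,0]]]'
```

```text
clock: 22.82
tool_pos: [0.5965, 0.0187, 0.0202]
orientation: [180.0, 0.1, -175.4]
force: [-0.6, 0.7, -1.3]
opening: 0.0139
clock: 23.58
tool_pos: [0.5959, 0.0184, 0.017]
orientation: [-180.0, -0.0, -175.5]
force: [-0.3, -0.5, -0.6]
opening: 0.0137
```

```bash
python3 -m pendant '[[[0,0,-0.5,0,0,0],[0,0,-0.5,0,0,0],[0,0,-1,0,0,0],[0,0,-1,0,0,0]]]'
```

```text
clock: 24.08
tool_pos: [0.596, 0.0184, 0.0166]
orientation: [-180.0, 0.0, -175.5]
force: [-2.6, -0.3, 5.8]
opening: 0.0136
```

```bash
python3 -m pendant '[[[0,0,0.5,0,0,0],[0,0,0.5,0,0,0],[0,0,0.5,0,0,0],[0,0,0.5,0,0,0],[0,0,0.5,0,0,0],[0,0,15,0,0,0],[0,0,50,0,0,0],[0,0,100,0,0,0],[-10,20,150,0,0,-1],[-25,60,190,0,0,-2]]]' -1
python3 -m pendant '[[[-20,50,10,0,0,-1],[-40,100,20,0,0,-2],[-60,150,20,0,0,-3],[-80,200,20,0,0,-3],[-92,250,20,0,0,-3],[-102,300,20,0,0,-3],[-102,345,20,0,0,-3],[-102,376,20,0,0,-3],[-102,376,20,0,0,-3],[-102,376,20,0,0,-3]]]'
python3 - <<'E'
from h import *
s=shot('wrist','w6');W=world(s);Z=W[...,2]; o=get_obs(); print(o['tool_pos'],o['orientation'])
B=boxm(W,180,0,380,265)
rect(W,B&(Z>.068)&(Z<.09),'phone');rect(W,B&(Z>.055)&(Z<.0665),'mach')
s=shot('top','t3');W=world(s);Z=W[...,2]
B=boxm(W,225,125,315,180)
rect(W,B&(Z>.0125)&(Z<.03),'board'); rect(W,B&(Z>.006),'rim'); rect(W,B&(Z>.033),'grip')
cv2.imwrite('pics/t3c.png',cv2.resize(s['pixels'][110:250,200:480,::-1],None,fx=2.8,fy=2.8))
E
```

```text
clock: 25.32
tool_pos: [0.5712, 0.0781, 0.2095]
orientation: [180.0, 0.2, -177.6]
force: [1.5, 0.9, -1.1]
opening: 0.0876
clock: 26.58
tool_pos: [0.4688, 0.4539, 0.2266]
orientation: [180.0, 0.0, 179.5]
force: [-0.4, -0.2, 0.1]
opening: 0.0879
[0.46893401 0.45362773 0.2267143 ] [1.79986298e+02 1.10638310e-02 1.79515040e+02]
phone [469.1 341.9] [145.  68.] 89.5 z 0.0722 10972
mach [473.6 349.9] [186. 127.] 88.0 z 0.0629 11318
board [596.6  18.7] [ 87. 148.] 4.6 z 0.0146 963
rim [605.2  20.7] [121. 209.] 0.0 z 0.0133 1676
grip [596.1  18.4] [13. 22.] 1.2 z 0.0402 53
```

View pics/w6.png

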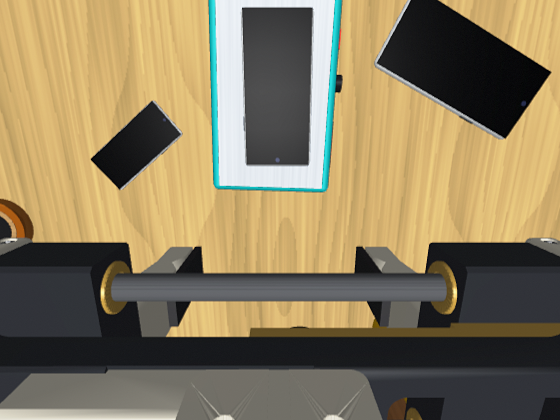

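View pics/t3c.png

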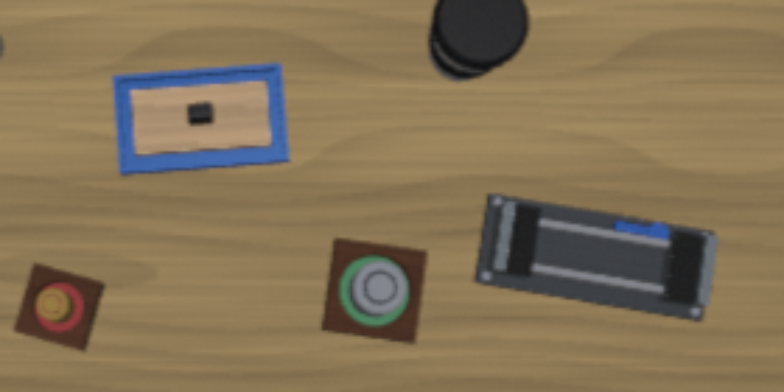

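Board lies flat in the tray at (200,114), both weights are seated, and the phone lies bare on the machine at (277,85). I'm going for the phone.

```bash
python3 -m pendant '[[[0,-40,-5,0,0,0],[0.2,-80,-15,0,0,0],[0.2,-106,-35,0,0,0],[0.2,-112.5,-70,0,0,0],[0.2,-112.5,-105,0,0,0],[0.2,-112.5,-132,0,0,0],[0.2,-112.5,-148,0,0,0],[0.2,-112.5,-156,0,0,0],[0.2,-112.5,-160,0,0,0],[0.2,-112.5,-160,0,0,0]]]'
python3 -m pendant '[[[0,0,0,0,0,0],[0,0,0,0,0,0],[0,0,0,0,0,0],[0,0,0,0,0,0],[0,0,0,0,0,0],[0,0,0,0,0,0]]]' 1
python3 -m pendant '[[[0,0,2,0,0,0],[0,0,6,0,0,0],[0,0,15,0,0,0],[0,0,30,0,0,0],[0,0,50,0,0,0],[0,0,75,0,0,0],[0,0,100,0,0,0],[0,0,120,0,0,0],[0,0,125,0,0,0],[0,0,125,0,0,0]]]'
```

```text
clock: 27.92
tool_pos: [0.4694, 0.3421, 0.0665]
orientation: [180.0, 0.0, 179.5]
force: [0.1, 0.1, 0.2]
opening: 0.0877
clock: 28.68
tool_pos: [0.4693, 0.3421, 0.0664]
orientation: [180.0, 0.0, 179.5]
force: [-1.8, 1.0, 5.5]
opening: 0.0677
clock: 29.92
tool_pos: [0.469, 0.3419, 0.1913]
orientation: [180.0, 0.0, 179.5]
force: [0.1, 0.2, -3.0]
opening: 0.0671
```

```bash
python3 -m pendant '[[[0,-15,0,0,0,0],[0,-40,0,0,0,0],[0,-75,0,0,0,0],[0,-110,0,0,0,-1],[0,-145,0,0,0,-2],[0,-180,0,0,0,-3],[0,-215,0,0,0,-4],[0,-250,0,0,0,-5],[0,-285,0,0,0,-6],[0,-320,0,0,0,-7]]]'
python3 -m pendant '[[[0,-35,0,0,0,-1],[0,-70,0,0,0,-1],[0,-105,0,0,0,-1],[0,-135,0,0,0,-1],[0,-155,0,0,0,-1],[0,-166,0,0,0,-1],[0,-168,0,0,0,-1],[0,-168,0,0,0,-1]]]'
python3 - <<'E'
from h import *
s=shot('wrist','w7');W=world(s);Z=W[...,2]; o=get_obs(); print(o['tool_pos'],o['orientation'])
m=boxm(W,100,0,460,235)&(Z>.005)&(Z<.05)
n,l,st,_=cv2.connectedComponentsWithStats(m.astype(np.uint8)); k=1+st[1:,4].argmax(); print(st[k])
rect(W,l==k,'holder'); rect(W,(l==k)&(Z>.033),'lips'); rect(W,(l==k)&(Z>.025),'jaws')
rect(W,boxm(W,100,0,460,320)&(Z>.17)&(Z<.205),'phone held')
P=W[boxm(W,180,0,380,240)&(Z>.17)&(Z<.205)]; c=np.linalg.lstsq(np.c_[P[:,:2],np.ones(len(P))],P[:,2],rcond=None)[0]; print('phone tilt',c, P[:,1].min(),P[:,1].max())
E
```

```text
clock: 31.18
tool_pos: [0.4679, 0.0194, 0.1908]
orientation: [-180.0, -0.0, 172.5]
force: [0.8, 0.5, -1.2]
opening: 0.0673
clock: 32.17
tool_pos: [0.4689, -0.146, 0.191]
orientation: [180.0, -0.0, 171.5]
force: [0.4, 0.6, -1.6]
opening: 0.0675
[ 0.46898345 -0.14577055  0.19101432] [ 1.79995648e+02 -5.57103296e-03  1.71549720e+02]
[ 208    0   80  129 9751]
holder [ 480.  -288.7] [123.  80.] 80.3 z 0.0078 9751
lips [ 488.2 -241.1] [10. 60.] 80.3 z 0.037 650
jaws [ 486.2 -252.9] [34. 60.] 80.2 z 0.0295 2163
phone held [ 465.6 -164.9] [108. 100.] 81.4 z 0.1966 20681
phone tilt [0.00170284 0.00683828 0.19705242] -0.22245752363832794 -0.1579072749044269
```

View pics/w7.png

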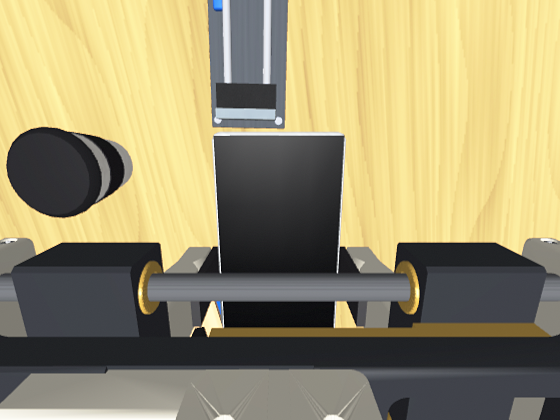

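Phone is held level (tilt 0.4°), the near jaw is at (245,100), and the cup is clear at (65,170). The near-jaw fit puts the holder centre at (473.4,−326.8) with yaw −9.8°, which agrees with the top view.

```bash
python3 -m pendant '[[[1,-25,0,0,0,0],[2,-60,0,0,0,-0.5],[3,-100,0,0,0,-1],[4.2,-140,0,0,0,-1.3],[4.2,-168,-5,0,0,-1.3],[4.2,-181,-20,0,0,-1.3],[4.2,-181,-45,0,0,-1.3],[4.2,-181,-75,0,0,-1.3],[4.2,-181,-100,0,0,-1.3],[4.2,-181,-120,0,0,-1.3]]]'
python3 -m pendant '[[[0,0,0,0,0,0],[0,0,-13,0,0,0],[0,0,-23,0,0,0],[0,0,-30,0,0,0],[0,0,-34,0,0,0],[0,0,-36,0,0,0],[0,0,-37,0,0,0],[0,0,-38,0,0,0],[0,0,-38,0,0,0]]]'
```

```text
clock: 33.48
tool_pos: [0.4729, -0.3259, 0.0693]
orientation: [180.0, -0.1, 170.3]
force: [0.6, -0.2, -2.2]
opening: 0.0676
clock: 34.6
tool_pos: [0.4734, -0.3271, 0.0332]
orientation: [-180.0, 0.0, 170.2]
force: [0.0, 0.6, -1.9]
opening: 0.0676
```

```bash
python3 -m pendant '[[[0,0,-0.5,0,0,0],[0,0,-1,0,0,0],[0,0,-1,0,0,0],[0,0,-1,0,0,0]]]'
python3 - <<'E'
from h import *
s=shot('scene','s2')
cv2.imwrite('pics/s2c.png',cv2.resize(s['pixels'][110:260,130:330,::-1],None,fx=4,fy=4,interpolation=cv2.INTER_CUBIC))
E
```

```text
clock: 35.1
tool_pos: [0.4735, -0.3272, 0.0324]
orientation: [-180.0, 0.0, 170.2]
force: [-2.2, 0.5, 4.1]
opening: 0.0679
```

View pics/s2c.png

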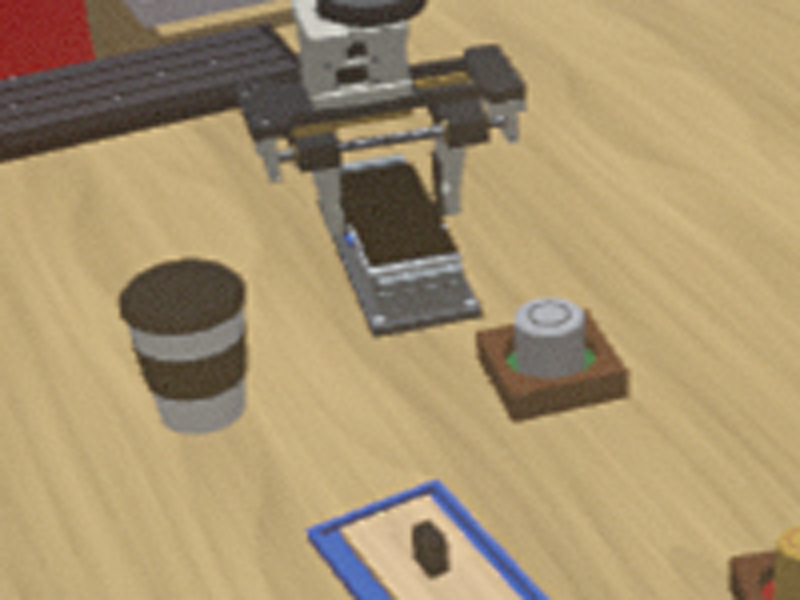

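The phone lies between the lips at (400,215), and the contact height is as expected. Now I'll release and retreat.

```bash
python3 -m pendant '[[[0,0,0.3,0,0,0],[0,0,0.3,0,0,0],[0,0,0.3,0,0,0],[0,0,0.3,0,0,0],[0,0,0.3,0,0,0],[0,0,5,0,0,0],[0,0,20,0,0,0],[0,0,60,0,0,0],[0,0,110,0,0,0],[0,0,160,0,0,0]]]' -1
python3 -m pendant '[[[0,30,20,0,0,0],[0,75,30,0,0,0],[0,125,30,0,0,0],[0,155,30,0,0,0],[0,165,30,0,0,0],[0,165,30,0,0,0]]]'
python3 - <<'E'
from h import *
s=shot('top','t4');W=world(s);Z=W[...,2]
rect(W,boxm(W,360,170,470,235)&(Z>.036)&(Z<.06),'top phone')
rect(W,boxm(W,345,95,395,140)&(Z>.08),'cup'); rect(W,boxm(W,175,105,205,140)&(Z>.05),'glue')
s=shot('wrist','w8');W=world(s);Z=W[...,2]
B=boxm(W,150,0,420,235)
rect(W,B&(Z>.03)&(Z<.06),'phone+lips'); rect(W,B&(Z>.025)&(Z<.06)&(s['pixels'].max(-1)<110),'dark')
P=W[B&(Z>.035)&(Z<.043)&(s['pixels'].max(-1)<80)]; print('tilt',np.linalg.lstsq(np.c_[P[:,:2],np.ones(len(P))],P[:,2],rcond=None)[0],np.median(P[:,2]))
E
```

```text
clock: 36.4
tool_pos: [0.4732, -0.3271, 0.1949]
orientation: [-180.0, 0.1, 170.2]
force: [0.7, -0.0, -1.4]
opening: 0.088
clock: 37.15
tool_pos: [0.4735, -0.1619, 0.2229]
orientation: [180.0, 0.1, 170.3]
force: [-0.2, 0.0, 0.5]
opening: 0.0879
top phone [ 472.7 -326.1] [185.  67.] 82.5 z 0.0407 1203
cup [489.  -90.8] [54. 51.] 89.5 z 0.646 1999
glue [482.7  83.3] [41. 29.] 4.6 z 0.646 912
phone+lips [ 472.4 -241.2] [ 91. 261.] 3.5 z 0.0383 9323
dark [ 472.1 -245.1] [ 86. 253.] 3.6 z 0.0382 7655
tilt [ 0.00105795 -0.00163285  0.03725679] 0.038275693397418764
```

View pics/w8.png

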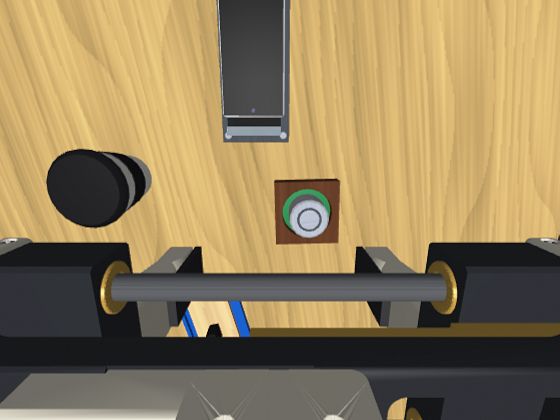

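View pics/t4.png

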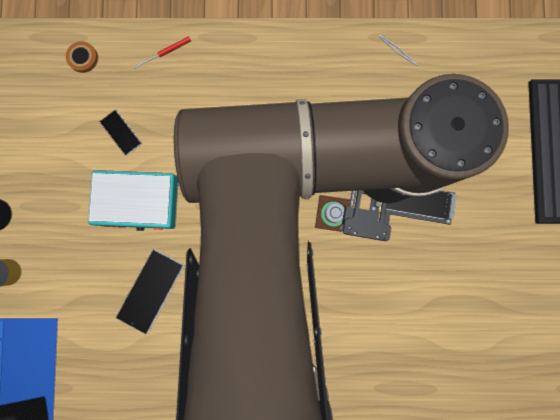

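Run:
```python
from h import *
s=load('w8'); a=np.radians(80.2); y=np.array([np.cos(a),np.sin(a)]); x=np.array([y[1],-y[0]])
for p,z in (((253,116),.039),((221,60),.039),((286,60),.039),((256,131),.038)):
    d=pix2z(s,*p,z)[:2]*1000-[473.4,-326.8]; print(p,'along',(d@y).round(1),'across',(d@x).round(1))
print(get_obs()['clock']); close_job()
```

```text
(253, 116) along 71.4 across -0.1
(221, 60) along 16.1 across 31.9
(286, 60) along 16.1 across -35.6
(256, 131) along 87.1 across -3.0
37.25
the job is handed in; nothing more can be done
```

The press stack is apart and I handed the job in at 37 s of the 125 s allowed. I took the steel weight first, then the brass weight, the board and the phone, lowering each until it touched before letting go.

- **Weights:** The steel weight stands upright and centred in the green bore (seen at 444, −132 mm). The brass weight stands in the red bore (seen at 429, 141 mm). Both top heights agree with standing on the bore floors.
- **Board:** It lies flat in the blue tray, with its grip within about 1 mm of the tray's centre.
- **Phone:** It lies screen up and level (tilt about 0.1°) on the holder, its top about 39 mm above the table, as expected. Its near end is 71 mm from the holder's centre, against 73 mm if perfectly centred. Side to side it is within about 2 mm.
- **Failed check:** The last top-view check of the coffee cup and glue bottle failed because the arm was in the way. Later pictures show the cup upright where it was. I last saw the bottle in place after the brass weight was seated. My path stayed well clear of it, and I felt no unexpected force.

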